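Set out the ring bars in the glass display case and shut the lid

ROBOT

A 6-joint arm with a two-finger parallel gripper is mounted at the origin on a cart in front of the work surface, level with it; the furniture and walls round the work are solid. World frame = base frame: x ahead of the robot, y to its left, z up, the work surface at z = 0. Lengths are in m, angles in rad, forces in N, time in s.
With the tool pointing down it reaches from about 0.35 to 0.975 m from the base axis. Payload 17.4 kg.
Tool frame: the origin (TCP) lies midway between the tips of the shut fingers; the grasp point (between the pads) lies manip.tcp_to_grasp behind it (manip.tcp_to_grasp is the distance from the TCP to the grasp point, in m); z points along the fingers, y is the line along which they close (so a half turn about z gives the same grasp; the last joint's range is limited). The gripper opens to 85 mm and grips with 20 to 120 N. Pads are 22 mm wide; open, the fingers measure 114 mm over their backs; the gripper's body (76 mm by 85 mm) begins 54 mm behind the grasp point. The pads swing forward as they close: fully open they stand 13 mm farther back than shut.
Start: joints at [-1.306, 0.116, 1.442, -0, 1.584, -0.038], TCP at [0.201, -0.644, 0.231] pointing down, gripper open.
Joint ranges: [-2.83, 2.83], [-0.83, 2.19], [0.07, 2.5], [-1.14, 4.28], [0.01, 3], [-2.97, 2.97]. Speed limits (rad/s): [1.89, 1.89, 2.22, 3.14, 3.14, 3.14].

INTERFACE

Orientations are given as [roll, pitch, yaw] about the fixed x, y, z axes, in that order (R = Rz(yaw) Ry(pitch) Rx(roll)).
In Python, from rig import manip gives the robot as it stands. The module is installed in compiled form; this text tells all that it offers.
- The arm moves only by the shell command python3 -m handwheel 'ROWS' [FORCE]. ROWS is JSON, a list that holds one entry, the list of rows, each a list of 5 numbers: the finger opening in m, from 0 to 0.0854, then the shift along the world's x, y, z in m, then the turn about the world's z in rad. A call has 1 to 20 rows; each row shifts and turns the commanded pose from where the row before left it; what a row does not reach is not made up. A row lasts 1/12 s, in which the tool goes at most 41.7 mm and 7.16 degrees, less where a joint would pass 70% of its speed; a pose out of reach is approached as far as the arm can. A call with a gripper value outside its range is refused whole. The fingers move at their own pace and stop on an object; FORCE is the grip in N (left out, the last holds). Time passes only in rows, so rows that do not move let the fingers close. It gives the time, the measured TCP pose, the force, the opening and the grip force at its end, in the units of the state.
- manip.state(): the state, without advancing time (a new reading comes with each control period).
- manip.capture(name): name is "scene" or "top" or "wrist"; returns the picture (400x640x3 uint8, red, green, blue); there is no depth.
- manip.calibration(name): a dict with "fx", "fy", "cx", "cy" (pixels), "origin" and "attitude" of the camera in the world; the wrist camera has in their place "mount" (4x4, takes a point from camera to tool coordinates, whose origin is the TCP and whose axes are the flange's). Camera axes: x right, y up, looking along -z (the intrinsics and any distortion apply to the point x, -y, -z); pixel columns grow to the right and rows downward; lengths in m; the calibration is good to about 2 mm. A picture is of the moment at which its call begins: read the wrist's pose just before it. calibration takes no time and is no camera call.
- manip.close_job(): hands the job in; it is judged then, once.
The state is a dict: "clock": time; "joint_pos": joint angles; "dq": joint speeds; "joint_efforts": joint torques, N m; "tool_pos": TCP position; "ee_rot": TCP orientation; "force": force on the tool from outside, world axes, zero at the start; "ft_torque": the same for the moment, N m; "gripper_width": finger opening in m; "finger_force": force on a finger pad.
Only numpy, scipy, OpenCV 4.12 (cv2) and the standard library are available. Lean on these libraries where they do the work, as an engineer would, in place of code of your own. Each camera call takes 0.05 s, during which the arm holds its last target. There are 200 camera calls.

TASK

Lay the three ring bars in the recesses of the open display case so that they form neat parallel rows: the pale oak bar in the left recess (as the robot sees it), the dark walnut bar in the middle one and the blue bar in the right one, each set down rather than dropped and lying flat on the felt. Then lower the glass lid gently until it is fully shut. Leave the other things on the table where they are.

Things in the scene. Friction and masses are not known exactly. Their poses are not given: they have to be found in the camera images.
- bar_oak: pale oak ring bar, 150 x 32 x 30 mm (own x, y, z), 0.11 kg; five brass-coloured, red-stoned rings stand in a slot along its top, over the middle 5 mm of the width, 47 mm high over all. Origin: centre of the underside; x along its length, z up; the ends are alike. Grasp across the 32 mm width, below the rings. Starts on the table beside the case, lying roughly fore and aft.
- bar_walnut: dark walnut ring bar, 150 x 32 x 30 mm (own x, y, z), 0.11 kg; five steel-coloured, clear-stoned rings stand in a slot along its top, over the middle 5 mm of the width, 47 mm high over all. Origin: centre of the underside; x along its length, z up; the ends are alike. Grasp across the 32 mm width, below the rings. Starts on the table beside the case, lying roughly fore and aft.
- bar_blue: blue-painted ring bar, 150 x 32 x 30 mm (own x, y, z), 0.11 kg; five copper-coloured, yellow-stoned rings stand in a slot along its top, over the middle 5 mm of the width, 47 mm high over all. Origin: centre of the underside; x along its length, z up; the ends are alike. Grasp across the 32 mm width, below the rings. Starts on the table beside the case, lying roughly fore and aft.
- glass_case: wooden display case 184 x 232 mm (x, y), fixed; walls 8 mm thick, tops 56 mm above the table. Origin: centre of its underside; x away from the robot (front wall to hinge), y to the robot's left; turned up to 9 degrees. Inside, a land 12 mm above the table surrounds three recesses, 64 mm apart in y. Beside each bar 28 mm or more stay free. The shut lid clears the rings of seated bars by 3 mm.
- recess_left (a point): centre of the felt floor of the left recess (the robot's left, +64 mm in y of the case), 6 mm above the table; axes as glass_case. The recess is 156 x 38 mm (x, y) and 6 mm deep; a bar lies in it along x with 3 mm to spare on every side and, seated, has its origin at this point.
- recess_middle (a point): centre of the felt floor of the middle recess (at the centre of the case), 6 mm above the table; axes as glass_case. The recess is 156 x 38 mm (x, y) and 6 mm deep; a bar lies in it along x with 3 mm to spare on every side and, seated, has its origin at this point.
- recess_right (a point): centre of the felt floor of the right recess (the robot's right, -64 mm in y of the case), 6 mm above the table; axes as glass_case. The recess is 156 x 38 mm (x, y) and 6 mm deep; a bar lies in it along x with 3 mm to spare on every side and, seated, has its origin at this point.
- lid_hinge (a point): middle of the lid's hinge line, on top of the case's far wall (92 mm in x and 56 mm in z from the case's origin); the hinge runs along the case's y
- lid_front_edge (a point): middle of the lid's free edge, half way through its thickness, 188 mm from the hinge; it is at the top when the lid stands open and at the front when it is shut. A brass finger tab, 44 mm wide and 6 mm thick, sticks out 14 mm beyond it.
- case_lid (a joint): lid angle in rad: 0 shut (level), pi/2 upright; starts at 1.6 to 1.75, leaning away from the robot; stop at 1.9. Clear pane in a wooden frame 22 mm wide; 188 mm from hinge to free edge, 232 mm wide, 10 mm thick (shut, 56 to 66 mm above the table). A stiff hinge holds it at any angle: push it all the way, about 4 N at the free edge, on its outer face, first from behind, then from above.
- card_reader: black card reader 115 x 66 x 22 mm, lies to the right at the back; a bystander, not to be disturbed; origin at the centre of its underside
- scissors: small scissors with red bows, 145 mm long, 8 mm thick, in front of the wooden riser; a bystander, not to be disturbed; origin at the centre of its underside
- stamp: wooden stamp with a turned knob, 67 mm high, behind the case; a bystander, not to be disturbed; origin at the centre of its underside
- ink_pad: blue ink pad 57 x 87 x 17 mm, behind the case; a bystander, not to be disturbed; origin at the centre of its underside
- tape_yellow: yellow paper tape roll, 52 mm across, 18 mm high, behind the case; a bystander, not to be disturbed; origin at the centre of its underside

How it is judged:
On the way, in this order (a step that is already met when the one before it is completed fails the run):
1. all three bars lie released, flat and still in their recesses, the lid still open (x of bar_oak in the frame of recess_left between -0.006 and 0.006 m and y of bar_oak in the frame of recess_left between -0.006 and 0.006 m and z of bar_oak in the frame of recess_left between -0.003 and 0.003 m and angle between the x axis of bar_oak and the x axis of recess_left, either way round below 0.08 rad and angle between each of bar_oak, bar_walnut, bar_blue's own z axis and vertical below 0.05 rad and x of bar_walnut in the frame of recess_middle between -0.006 and 0.006 m and y of bar_walnut in the frame of recess_middle between -0.006 and 0.006 m and z of bar_walnut in the frame of recess_middle between -0.003 and 0.003 m and angle between the x axis of bar_walnut and the x axis of recess_middle, either way round below 0.08 rad and x of bar_blue in the frame of recess_right between -0.006 and 0.006 m and y of bar_blue in the frame of recess_right between -0.006 and 0.006 m and z of bar_blue in the frame of recess_right between -0.003 and 0.003 m and angle between the x axis of bar_blue and the x axis of recess_right, either way round below 0.08 rad and linear speed of each of bar_oak, bar_walnut, bar_blue below 0.02 m/s and contact force between the fingers and bar_oak below 0.05 N and contact force between the fingers and bar_walnut below 0.05 N and contact force between the fingers and bar_blue below 0.05 N and value of joint case_lid above 1 rad), for 0.2 s.
2. the lid is fully shut over the bars (x of bar_oak in the frame of recess_left between -0.006 and 0.006 m and y of bar_oak in the frame of recess_left between -0.006 and 0.006 m and z of bar_oak in the frame of recess_left between -0.003 and 0.003 m and angle between the x axis of bar_oak and the x axis of recess_left, either way round below 0.08 rad and angle between each of bar_oak, bar_walnut, bar_blue's own z axis and vertical below 0.05 rad and x of bar_walnut in the frame of recess_middle between -0.006 and 0.006 m and y of bar_walnut in the frame of recess_middle between -0.006 and 0.006 m and z of bar_walnut in the frame of recess_middle between -0.003 and 0.003 m and angle between the x axis of bar_walnut and the x axis of recess_middle, either way round below 0.08 rad and x of bar_blue in the frame of recess_right between -0.006 and 0.006 m and y of bar_blue in the frame of recess_right between -0.006 and 0.006 m and z of bar_blue in the frame of recess_right between -0.003 and 0.003 m and angle between the x axis of bar_blue and the x axis of recess_right, either way round below 0.08 rad and value of joint case_lid below 0.03 rad), for 0.2 s.
At the end, for the whole second after the job is handed in: Oak bar in the left, walnut in the middle, blue in the right recess: each within 6 mm of the recess's centre in x and y and 3 mm of its floor, parallel within 4 degrees, upright within 2.5, at rest; lid shut to within 0.03 rad (6 mm at its edge) (all of step 2 and linear speed of each of bar_oak, bar_walnut, bar_blue below 0.02 m/s); the robot touches nothing.
It fails at once if a ring bar is dropped or flung (moves faster than 0.6 m/s while the fingers do not touch it) ((linear speed of bar_oak above 0.6 m/s and contact force between the fingers and bar_oak below 0.02 N) or (linear speed of bar_walnut above 0.6 m/s and contact force between the fingers and bar_walnut below 0.02 N) or (linear speed of bar_blue above 0.6 m/s and contact force between the fingers and bar_blue below 0.02 N)).
It fails at once if the lid is slammed (closes faster than 2 rad/s over the last 0.25 rad) (value of joint case_lid below 0.25 rad and velocity of joint case_lid below -2 rad/s).
It fails at once if another thing on the table is moved by more than 4 cm (distance of any of card_reader, scissors, stamp, ink_pad, tape_yellow from where it was at the start of the episode above 0.04 m).
It also fails if it takes over 72 s, if anything falls off the work surface, if the arm or the gripper's body presses on something with over 40 N, if the wrist force passes 120 N, or if a joint passes its speed limit or range.

## Working session

There is one attempt and no reset: what is moved stays moved. The work goes in short steps, Python scripts to look and compute and a shell command to move; the robot and the scene stay as the last step left them, time stands still between calls to the robot, and variables do not carry over. Pictures are saved under pics/ and viewed, at most 10 in all, crops included, and the job is handed in when it is done.

```bash
mkdir -p pics; cat > h.py <<'E'
import numpy as np, cv2
from rig import manip
from scipy.spatial.transform import Rotation as R
def save(n,f,crop=None,s=1):
    im=manip.capture(n)
    np.save('pics/'+f+'.npy',im)
    if crop: x0,y0,x1,y1=crop; im=im[y0:y1,x0:x1]
    im=cv2.resize(im,None,fx=s,fy=s,interpolation=cv2.INTER_CUBIC)
    cv2.imwrite('pics/'+f+'.png',im[...,::-1])
def recrop(src,f,crop,s):
    im=np.load('pics/'+src+'.npy'); x0,y0,x1,y1=crop
    cv2.imwrite('pics/'+f+'.png',cv2.resize(im[y0:y1,x0:x1],None,fx=s,fy=s,interpolation=cv2.INTER_CUBIC)[...,::-1])
E
python3 - <<'E'
from h import *
for c in ('scene','top','wrist'): print(c,manip.calibration(c))
print(manip.state(), manip.tcp_to_grasp)
save('scene','s0'); save('top','t0')
E
```

```text
scene {'fx': 429.76316428584863, 'fy': 429.76316428584863, 'cx': 316.56106670817104, 'cy': 199.4586993001787, 'origin': array([0.21131617, 0.69952231, 0.94602175]), 'attitude': array([ 0.73726016,  0.01063116, -2.6742206 ])}
top {'fx': 500.1572316687592, 'fy': 500.1572316687592, 'cx': 315.00945519160797, 'cy': 197.43085998147689, 'origin': array([ 0.44199304, -0.01597338,  1.57384244]), 'attitude': array([ 9.74111133e-02,  1.06616997e-03, -1.56564189e+00])}
wrist {'fx': 321.71332660174716, 'fy': 321.71332660174716, 'cx': 322.0931785267992, 'cy': 200.05271928236505, 'mount': array([[-8.74914026e-04,  9.45484665e-01,  3.25665446e-01,
         8.42068241e-02],
       [ 9.99999252e-01,  5.48960544e-04,  1.09277665e-03,
         1.28783594e-04],
       [ 8.54426087e-04,  3.25666159e-01, -9.45484438e-01,
        -1.41663728e-01],
       [ 0.00000000e+00,  0.00000000e+00,  0.00000000e+00,
         1.00000000e+00]])}
{'clock': 0.0, 'joint_pos': array([-1.30580064e+00,  1.16485639e-01,  1.44225962e+00,  1.68400803e-06,
        1.58399267e+00, -3.77787930e-02]), 'dq': array([ 0.00043554,  0.00011114, -0.00038496, -0.00024265,  0.0003824 ,
        0.00202651]), 'joint_efforts': array([-6.60373786e-03, -7.32002664e+01, -6.32496572e+01, -4.69546303e-04,
        6.44093903e-03, -6.57422959e-06]), 'tool_pos': array([ 0.20122123, -0.64411436,  0.23056591]), 'ee_rot': array([-3.14044826e+00, -4.49394942e-05,  3.02774472e-01]), 'force': array([0.4071517 , 0.22456092, 0.48951541]), 'ft_torque': array([ 0.02551501,  0.02568487, -0.03894233]), 'finger_force': 0.0, 'gripper_width': 0.08537350322263612} 0.0187
```

View pics/t0.png

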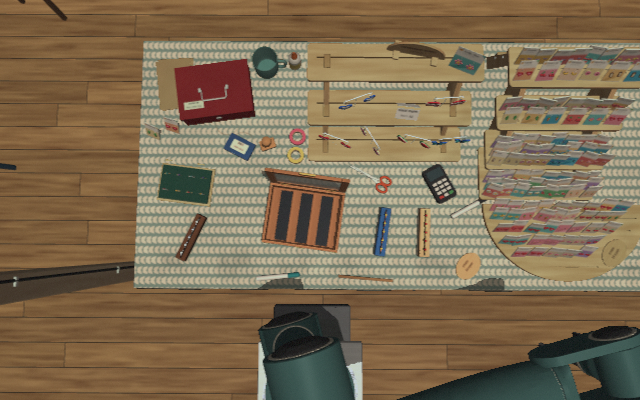

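View pics/s0.png

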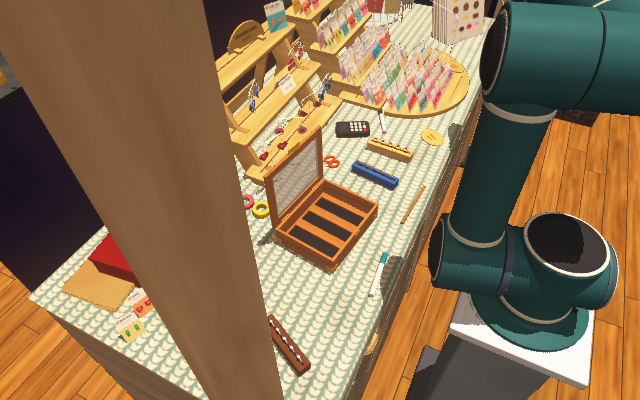

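The top view shows the walnut bar at about (191,237), the case at (303,212), the blue bar at (383,232) and the oak bar at (424,232). The lid's edge is near (306,182). The scene view agrees with this. I'll enlarge crops for the corners.

```bash
python3 - <<'E'
from h import *
im=np.load('pics/t0.npy')
k=lambda a,s: cv2.resize(a,None,fx=s,fy=s,interpolation=cv2.INTER_CUBIC)
a=k(im[160:260,255:355],5.8); b=k(im[200:265,170:210],4.4); c=k(im[200:265,370:440],2.9)
out=np.zeros((580,790,3),np.uint8); out[:580,:580]=a; out[:286,590:590+176]=b; out[300:300+c.shape[0],583:583+c.shape[1]]=c
cv2.imwrite('pics/t0c.png',out[...,::-1])
E
```

```text
(no output)
```

View pics/t0c.png

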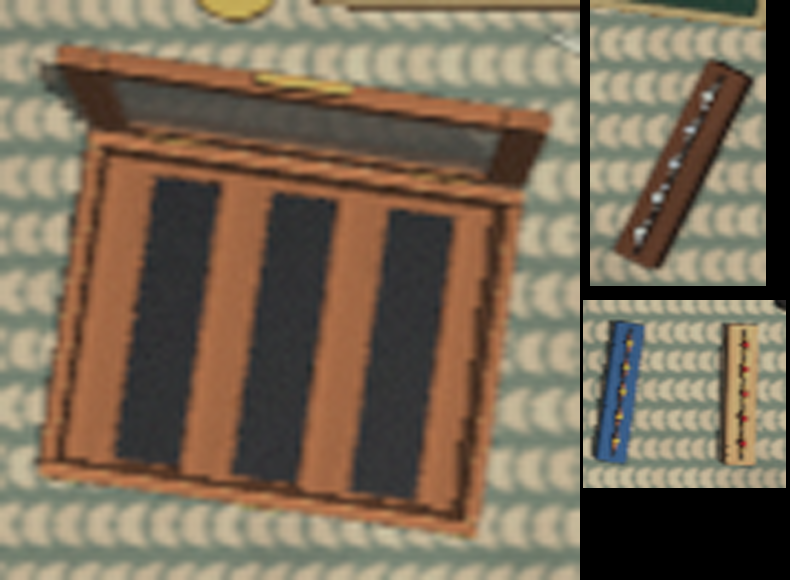

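The enlarged crop gives the case's rim corners, the middle felt strip from (268,193) to (299,484), and each bar's row of rings: walnut (722,78)–(640,238), blue (630,343)–(616,443), oak (744,345)–(742,443).

```bash
cat >> h.py <<'E'
def ray(px,z,o,Rm,c):
    d=Rm@np.array([(px[0]-c['cx'])/c['fx'],-(px[1]-c['cy'])/c['fy'],-1.])
    return o+d*(z-o[2])/d[2]
def top(px,z):
    c=manip.calibration('top'); return ray(px,z,c['origin'],R.from_euler('xyz',c['attitude']).as_matrix(),c)
def wristcam():
    s=manip.state(); T=R.from_euler('xyz',s['ee_rot']).as_matrix(); m=manip.calibration('wrist')['mount']
    return s['tool_pos']+T@m[:3,3], T@m[:3,:3]
def wr(px,z,cam): return ray(px,z,cam[0],cam[1],manip.calibration('wrist'))
E
python3 - <<'E'
from h import *
np.set_printoptions(precision=4,suppress=True)
a=lambda x,y:(x/5.8+255,y/5.8+160); b=lambda x,y:((x-590)/4.4+170,y/4.4+200); c=lambda x,y:((x-583)/2.9+370,(y-300)/2.9+200)
P=[top(a(*p),.056)[:2] for p in [(40,472),(472,535),(522,195),(92,140)]]; print(P,np.mean(P,0))
for n,q in dict(L=[(155,177),(220,184),(182,465),(116,458)],M=[(268,193),(337,202),(299,484),(232,474)],Rt=[(388,208),(455,216),(417,500),(352,490)]).items():
    Q=np.array([top(a(*p),.010)[:2] for p in q]); d=Q[0]+Q[1]-Q[2]-Q[3]; print(n,Q.mean(0),np.arctan2(d[1],d[0]),np.hypot(*d)/2,np.hypot(*(Q[0]-Q[1])))
for n,f,q in [('w',b,[(722,78),(640,238)]),('b',c,[(630,343),(616,443)]),('o',c,[(744,345),(742,443)])]:
    Q=np.array([top(f(*p),.042)[:2] for p in q]); d=Q[0]-Q[1]; print(n,Q.mean(0),np.arctan2(d[1],d[0]),np.hypot(*d))
E
```

```text
[array([0.456 , 0.1463]), array([ 0.4245, -0.0789]), array([ 0.6025, -0.105 ]), array([0.6305, 0.1216])] [0.5283 0.021 ]
L [0.5383 0.0832] -0.12492688393396688 0.1531712334490396 0.035482377152757885
M [0.5293 0.0207] -0.12334077950318798 0.15322816386390503 0.03772834063888958
Rt [ 0.5214 -0.0436] -0.12664078711302296 0.1539469301968053 0.03654532988482305
w [0.4718 0.3656] -0.45035166681858824 0.12337228943034283
b [ 0.4865 -0.2244] -0.14728644955428535 0.106410369033435
o [ 0.4861 -0.3507] -0.03668317662337085 0.10314053985906732
```

```bash
python3 -m handwheel '[[[0.085,0.0143,0.0147,0,0.125],[0.085,0.0143,0.0147,0,0.125],[0.085,0.0143,0.0147,0,0.125],[0.085,0.0143,0.0147,0,0.125],[0.085,0.0143,0.0147,0,0.125],[0.085,0.0143,0.0147,0,0.125],[0.085,0.0143,0.0147,0,0.125],[0.085,0.0143,0.0147,0,0.125],[0.085,0.0143,0.0147,0,0.125],[0.085,0.0143,0.0147,0,0.125],[0.085,0.0143,0.0147,0,0.125],[0.085,0.0143,0.0147,0,0.125],[0.085,0.0143,0.0147,0,0.125],[0.085,0.0143,0.0147,0,0.125],[0.085,0.0143,0.0147,0,0.125],[0.085,0.0143,0.0147,0,0.125],[0.085,0.0143,0.0147,0,0.125],[0.085,0.0143,0.0147,0,0.125],[0.085,0.0143,0.0147,0,0.125],[0.085,0.0143,0.0147,0,0.125]]]' 40; python3 -m handwheel '[[[0.085,0,0,0,0.1],[0.085,0,0,0,0.1],[0.085,0,0,0,0.1],[0.085,0,0,0,0],[0.085,0,0,0,0]]]'; python3 - <<'E'
from h import *
print(manip.state()); save('wrist','w0',None,1.25)
E
```

```text
clock: 1.77
tool_pos: [0.4878, -0.3494, 0.231]
ee_rot: [3.141, -0.0, 2.809]
force: [0.1, -0.6, -0.4]
gripper_width: 0.0849
finger_force: 0.0
clock: 2.18
tool_pos: [0.4872, -0.3502, 0.231]
ee_rot: [3.141, -0.0, 3.1]
force: [-0.3, 0.2, -0.5]
gripper_width: 0.085
finger_force: 0.0
{'clock': 2.1833, 'joint_pos': array([-6.65784216e-01, -4.65086875e-02,  1.60869482e+00, -1.61026598e-05,
        1.57981453e+00, -2.19470942e+00]), 'dq': array([-0.00158335, -0.00327814, -0.00088153, -0.00083735, -0.00124668,
        0.02794482]), 'joint_efforts': array([ 2.45203441e-01, -5.92343044e+01, -6.32278275e+01,  5.78783249e-03,
        2.14514097e-03, -1.06977146e+00]), 'tool_pos': array([ 0.48720426, -0.35023861,  0.23104679]), 'ee_rot': array([ 3.14136736e+00, -3.40546846e-04,  3.09972143e+00]), 'force': array([-0.30235068,  0.22956146, -0.50527816]), 'ft_torque': array([-0.00448443,  0.01824826, -0.04181094]), 'finger_force': 0.0, 'gripper_width': 0.08499556562480502}
```

View pics/w0.png

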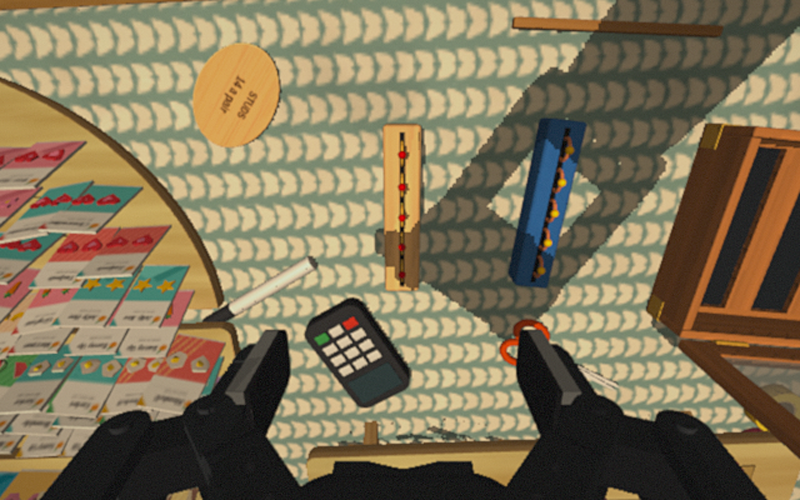

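The wrist view shows the oak bar's slot from (402,133) to (402,286) and the blue bar's slot from about (570,127) to (540,279). The bars are clear of other things, and the card reader lies just behind the oak bar.

```bash
python3 - <<'E'
from h import *
np.set_printoptions(precision=4,suppress=True)
cam=wristcam()
for n,q in dict(o=[(402,133),(402,286)],oc=[(384.5,125.5),(421.5,125.5),(420,290),(384.5,290)],b=[(569,127),(542,279)],bc=[(545,118),(585,123),(546,287),(509,283)]).items():
    Q=np.array([wr((p[0]/1.25,p[1]/1.25),.030,cam)[:2] for p in q]); d=(Q[0]-Q[1]) if len(q)==2 else Q[0]+Q[1]-Q[2]-Q[3]; d=-d
    print(n,Q.mean(0),np.arctan2(d[1],d[0]),np.hypot(*d))
E
```

```text
o [ 0.4883 -0.3507] -0.04387150045406327 0.13677783612863606
oc [ 0.4874 -0.3501] -0.047832288520112815 0.2934507638782537
b [ 0.4882 -0.2177] -0.09441221571940517 0.1346500709923362
bc [ 0.4883 -0.226 ] -0.15110617612953778 0.2928284006473308
```

```bash
python3 -m handwheel '[[[0.07,0,0,-0.036,0],[0.07,0,0,-0.036,0],[0.07,0,0,-0.036,0],[0.07,0,0,-0.036,0],[0.07,0,0,-0.036,0],[0.07,0,0,-0.028,0],[0.07,0,0,-0.014,0],[0.07,0,0,0,0],[0.03,0,0,0,0],[0.02,0,0,0,0],[0.02,0,0,0,0],[0.02,0,0,0,0],[0.02,0,0,0,0],[0.02,0,0,0,0],[0.02,0,0,0,0]]]' 40
```

```text
clock: 3.48
tool_pos: [0.4882, -0.3511, 0.0116]
ee_rot: [-3.14, 0.003, 3.102]
force: [-0.4, 0.5, 7.4]
gripper_width: 0.0312
finger_force: 40.4
```

```bash
python3 -m handwheel '[[[0.02,0,0,0.02,0],[0.02,0,0,0.035,0],[0.02,0,0,0.035,0],[0.02,0,0,0.035,0],[0.02,0,0,0.015,0]]]' 40;  python3 -m handwheel '[[[0.02,0.0033,0.029,0,-0.0057],[0.02,0.0033,0.029,0,-0.0057],[0.02,0.0033,0.029,0,-0.0057],[0.02,0.0033,0.029,0,-0.0057],[0.02,0.0033,0.029,0,-0.0057],[0.02,0.0033,0.029,0,-0.0057],[0.02,0.0033,0.029,0,-0.0057],[0.02,0.0033,0.029,0,-0.0057],[0.02,0.0033,0.029,0,-0.0057],[0.02,0.0033,0.029,0,-0.0057],[0.02,0.0033,0.029,0,-0.0057],[0.02,0.0033,0.029,0,-0.0057],[0.02,0.0033,0.029,0,-0.0057],[0.02,0.0033,0.029,0,-0.0057],[0.02,0.0033,0.029,0,-0.0057],[0.02,0,0,0,0],[0.02,0,0,0,0]]]'; python3 - <<'E'
from h import *
save('wrist','w1',None,1.25); print(manip.state()['tool_pos'],manip.state()['ee_rot'])
E
```

```text
clock: 3.9
tool_pos: [0.4883, -0.3511, 0.1557]
ee_rot: [-3.138, 0.005, 3.103]
force: [1.2, -1.2, 0.7]
gripper_width: 0.0311
finger_force: 40.4
clock: 5.32
tool_pos: [0.5367, 0.0859, 0.1495]
ee_rot: [3.142, 0.0, 3.019]
force: [-0.6, -0.1, -0.6]
gripper_width: 0.0312
finger_force: 40.4
[0.53667855 0.08495943 0.14943019] [-3.14139856e+00  1.53652979e-04  3.01839057e+00]
```

View pics/w1.png

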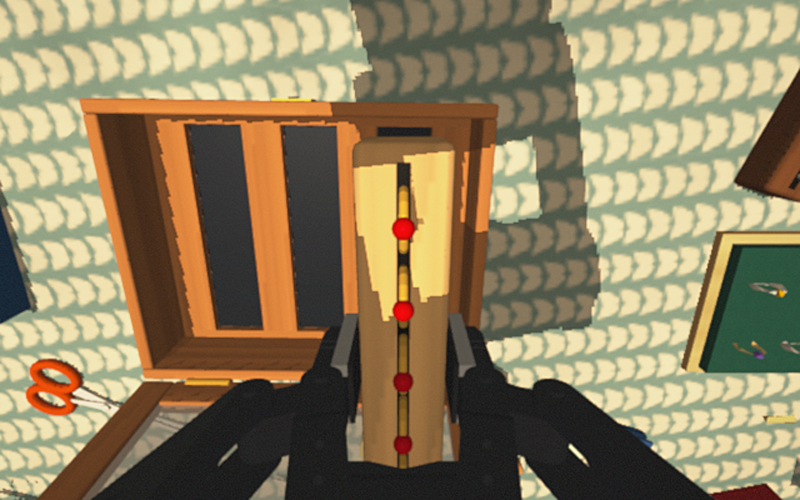

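The view from above the left recess shows the bar held square on columns 355–453, with its slot's front end at (404,163). The right felt spans (188,125)–(263,328), the middle one (281,125)–(347,328), and the front rim corners are at (82,100) and (498,104).

```bash
cat > m1.py <<'E'
from h import *
np.set_printoptions(precision=4,suppress=True)
cam=wristcam(); f=lambda p,z: wr((p[0]/1.25,p[1]/1.25),z,cam)[:2]
for n,q in dict(R=[(188,125),(242,125),(263,328),(215,328)],M=[(281,125),(338,125),(347,328),(289,328)]).items():
    Q=np.array([f(p,.009) for p in q]); d=Q[2]+Q[3]-Q[0]-Q[1]; e=Q[0]-Q[1]+Q[3]-Q[2]; print(n,Q.mean(0),np.arctan2(d[1],d[0]),np.hypot(*d)/2,np.hypot(*e)/2)
    print(Q)
A,B=f((82,100),.056),f((498,104),.056); d=B-A; print('front',A,B,np.arctan2(-d[0],d[1]),np.hypot(*d)); 
th=np.arctan2(-d[0],d[1]); m=(A+B)/2; print('case c', m+.092*np.array([np.cos(th),np.sin(th)]))
s=manip.state(); r=R.from_euler('z',s['ee_rot'][2]).as_matrix()[:2,:2]
for p in [(404,163),(404,444)]: print(r.T@(f(p,s['tool_pos'][2]-.0116+.03)-s['tool_pos'][:2]))
E
python3 m1.py
```

```text
R [ 0.5226 -0.042 ] -0.15222051082382246 0.15417864833577194 0.03715051704322592
[[ 0.4441 -0.0483]
 [ 0.4486 -0.0124]
 [ 0.6011 -0.0348]
 [ 0.5964 -0.0727]]
M [0.5304 0.0205] -0.155627206145878 0.1542154555119408 0.04213912713951336
[[ 0.4518  0.0135]
 [ 0.4566  0.0514]
 [ 0.6094  0.0314]
 [ 0.6037 -0.0143]]
front [ 0.4258 -0.0781] [0.4561 0.1479] -0.13309809738511227 0.2280044310887873
case c [0.5321 0.0227]
[ 0.0692 -0.0005]
[-0.0383 -0.0005]
```

```bash
python3 -m handwheel '[[[0.02,0.0028,-0.0003,0,-0.0068],[0.02,0,0,-0.02,0],[0.02,0,0,-0.03,0],[0.02,0,0,-0.03,0],[0.02,0,0,-0.02,0],[0.02,0,0,-0.01,0],[0.02,0,0,-0.01,0],[0.02,0,0,0,0]]]';  python3 -m handwheel '[[[0.02,0,0,-0.004,0],[0.02,0,0,-0.003,0],[0.02,0,0,-0.003,0],[0.02,0,0,0,0],[0.02,0,0,0,0]]]'
```

```text
clock: 6.03
tool_pos: [0.5393, 0.0838, 0.0282]
ee_rot: [-3.141, -0.001, 3.01]
force: [0.0, -0.7, -0.8]
gripper_width: 0.031
finger_force: 40.4
clock: 6.45
tool_pos: [0.5397, 0.0845, 0.0196]
ee_rot: [3.142, 0.0, 3.011]
force: [0.4, -0.4, -0.4]
gripper_width: 0.0311
finger_force: 40.4
```

```bash
python3 -m handwheel '[[[0.02,0,0,-0.001,0],[0.02,0,0,-0.001,0],[0.02,0,0,0,0],[0.034,0,0,0,0],[0.04,0,0,0,0],[0.046,0,0,0,0],[0.046,0,0,0,0]]]';python3 -m handwheel '[[[0.046,0,0,0.01,0],[0.046,0,0,0.02,0],[0.046,0,0,0.03,0],[0.046,0,0,0.035,0],[0.046,0,0,0.035,0],[0.07,0,0,0,0]]]'; python3 - <<'E'
from h import *
save('wrist','w2',None,1.25); print(manip.state()['tool_pos'],manip.state()['ee_rot'])
E
```

```text
clock: 7.03
tool_pos: [0.5396, 0.0844, 0.0173]
ee_rot: [3.142, 0.0, 3.01]
force: [-0.8, -0.2, 1.0]
gripper_width: 0.0459
finger_force: 0.0
clock: 7.53
tool_pos: [0.5418, 0.0847, 0.1556]
ee_rot: [3.139, 0.009, 3.011]
force: [1.1, -0.4, 1.5]
gripper_width: 0.0562
finger_force: 0.0
[0.54108454 0.08456651 0.15215264] [3.14004782 0.0065062  3.01052509]
```

View pics/w2.png

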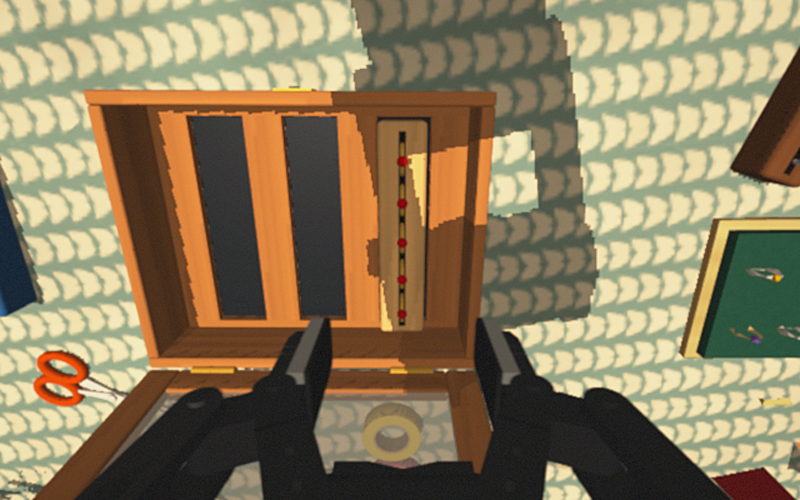

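The oak bar sits flat and straight in the left recess with an even gap all round. Next is the walnut bar.

```bash
python3 -m handwheel '[[[0.07,-0.0068,0.0281,0.008,-0.032],[0.07,-0.0068,0.0281,0.008,-0.032],[0.07,-0.0068,0.0281,0.008,-0.032],[0.07,-0.0068,0.0281,0.008,-0.032],[0.07,-0.0068,0.0281,0.008,-0.032],[0.07,-0.0068,0.0281,0.008,-0.032],[0.07,-0.0068,0.0281,0.008,-0.032],[0.07,-0.0068,0.0281,0.008,-0.032],[0.07,-0.0068,0.0281,0.008,-0.032],[0.07,-0.0068,0.0281,0.008,-0.032],[0.07,0,0,0,0],[0.07,0,0,0,0]]]'; python3 - <<'E'
from h import *
save('wrist','w3',(160,0,480,240),2.5); print(manip.state()['tool_pos'],manip.state()['ee_rot'])
E
```

```text
clock: 8.58
tool_pos: [0.471, 0.3664, 0.227]
ee_rot: [-3.141, -0.0, 2.693]
force: [0.1, -0.3, -0.5]
gripper_width: 0.0701
finger_force: 0.0
[0.47128041 0.3653939  0.2266518 ] [-3.14053290e+00 -3.22778047e-04  2.69189523e+00]
```

View pics/w3.png

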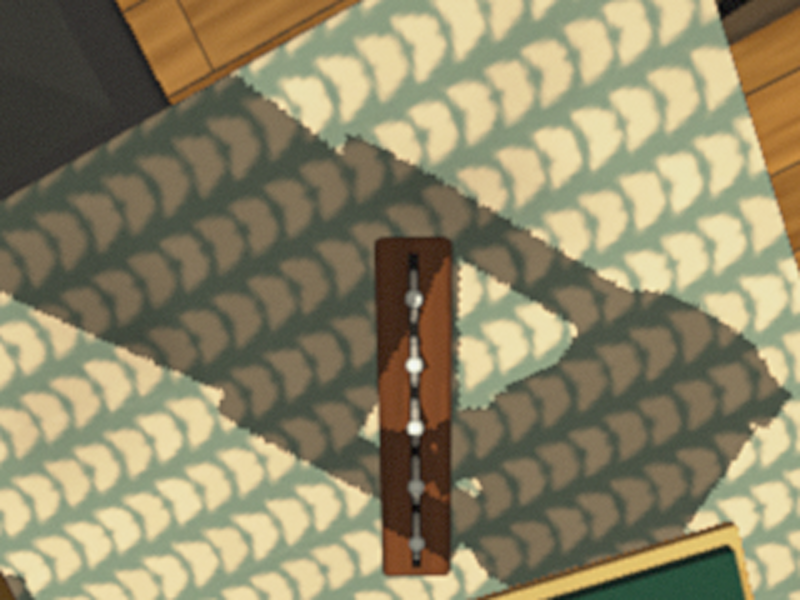

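The walnut bar's slot runs from (414,253) to (417,567) in the crop, almost in line with the tool. The green mat lies just behind its far end.

```bash
python3 - <<'E'
from h import *
cam=wristcam(); s=manip.state()
Q=[wr((160+x/2.5,y/2.5),.03,cam)[:2] for x,y in [(414,253),(417,567)]]; d=Q[1]-Q[0]
print((Q[0]+Q[1])/2,np.arctan2(d[1],d[0])+np.pi,np.hypot(*d),(Q[0]+Q[1])/2-s['tool_pos'][:2],s['ee_rot'])
E
```

```text
[0.46969764 0.37108372] 2.704551596920273 0.13752247228636602 [-0.00158276  0.00568981] [-3.14053290e+00 -3.22778047e-04  2.69189523e+00]
```

```bash
python3 -m handwheel '[[[0.07,-0.0016,0.0057,-0.03,0.012],[0.07,0,0,-0.036,0],[0.07,0,0,-0.036,0],[0.07,0,0,-0.036,0],[0.07,0,0,-0.036,0],[0.07,0,0,-0.028,0],[0.07,0,0,-0.016,0],[0.07,0,0,0,0],[0.03,0,0,0,0],[0.02,0,0,0,0],[0.02,0,0,0,0],[0.02,0,0,0,0],[0.02,0,0,0,0],[0.02,0,0,0,0],[0.02,0,0,0,0]]]' 40;python3 -m handwheel '[[[0.02,0,0,0.02,0],[0.02,0,0,0.035,0],[0.02,0,0,0.035,0],[0.02,0,0,0.035,0],[0.02,0,0,0.015,0],[0.02,0,0,0,0]]]'
```

```text
clock: 9.88
tool_pos: [0.4709, 0.3715, 0.0112]
ee_rot: [3.139, 0.002, 2.703]
force: [0.6, -2.0, 6.8]
gripper_width: 0.031
finger_force: 41.6
clock: 10.38
tool_pos: [0.4712, 0.372, 0.1545]
ee_rot: [3.135, 0.003, 2.703]
force: [1.2, -0.1, -1.5]
gripper_width: 0.0311
finger_force: 40.5
```

```bash
python3 -m handwheel '[[[0.02,0.0051,-0.0292,0,0.0257],[0.02,0.0051,-0.0292,0,0.0257],[0.02,0.0051,-0.0292,0,0.0257],[0.02,0.0051,-0.0292,0,0.0257],[0.02,0.0051,-0.0292,0,0.0257],[0.02,0.0051,-0.0292,0,0.0257],[0.02,0.0051,-0.0292,0,0.0257],[0.02,0.0051,-0.0292,0,0.0257],[0.02,0.0051,-0.0292,0,0.0257],[0.02,0.0051,-0.0292,0,0.0257],[0.02,0.0051,-0.0292,0,0.0257],[0.02,0.0051,-0.0292,0,0.0257],[0.02,0,0,0,0],[0.02,0,0,0,0],[0.02,0,0,0,0]]]'
```

```text
clock: 11.63
tool_pos: [0.5308, 0.0208, 0.1483]
ee_rot: [3.142, -0.001, 3.01]
force: [1.0, 0.5, -1.4]
gripper_width: 0.0314
finger_force: 40.5
```

```bash
python3 -m handwheel '[[[0.02,0.0007,0.0004,0,0.001],[0.02,0,0,-0.02,0],[0.02,0,0,-0.03,0],[0.02,0,0,-0.03,0],[0.02,0,0,-0.02,0],[0.02,0,0,-0.01,0],[0.02,0,0,-0.01,0],[0.02,0,0,-0.004,0],[0.02,0,0,-0.003,0],[0.02,0,0,-0.002,0],[0.02,0,0,0,0],[0.02,0,0,0,0]]]'
```

```text
clock: 12.63
tool_pos: [0.5323, 0.0211, 0.0211]
ee_rot: [3.141, 0.001, 3.012]
force: [-0.1, -0.3, -0.7]
gripper_width: 0.0311
finger_force: 40.5
```

```bash
python3 -m handwheel '[[[0.02,-0.0004,0,-0.002,0],[0.02,0,0,-0.001,0],[0.02,0,0,-0.001,0],[0.02,0,0,0,0]]]';python3 -m handwheel '[[[0.034,0,0,0,0],[0.04,0,0,0,0],[0.046,0,0,0,0],[0.046,0,0,0,0],[0.046,0,0,0.01,0],[0.046,0,0,0.02,0],[0.046,0,0,0.03,0],[0.046,0,0,0.035,0],[0.046,0,0,0.035,0],[0.07,0,0,0,0]]]'
```

```text
clock: 12.97
tool_pos: [0.5316, 0.0211, 0.0172]
ee_rot: [3.142, 0.0, 3.012]
force: [-6.9, -0.5, 11.2]
gripper_width: 0.0311
finger_force: 42.1
clock: 13.8
tool_pos: [0.5337, 0.0211, 0.1544]
ee_rot: [3.14, 0.009, 3.012]
force: [0.8, -0.4, 1.7]
gripper_width: 0.0566
finger_force: 0.0
```

```bash
python3 - <<'E'
from h import *
save('wrist','w4',(0,40,400,300),2); print(manip.state()['tool_pos'],manip.state()['ee_rot'])
E
```

```text
[0.53300206 0.02110293 0.15103474] [3.14078049 0.00653218 3.01190121]
```

View pics/w4.png

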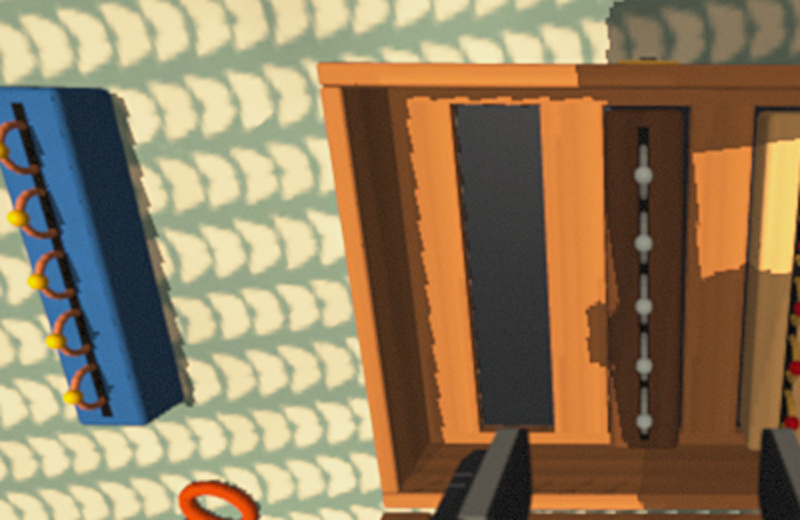

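```bash
cat > m2.py <<'E'
from h import *
np.set_printoptions(precision=4,suppress=True)
def cam_at(t,e):
    T=R.from_euler('xyz',e).as_matrix(); m=manip.calibration('wrist')['mount']; return np.array(t)+T@m[:3,3], T@m[:3,:3]
c2=cam_at([.54108,.08457,.15215],[3.14005,.0065,3.01053]); c4=cam_at([.53300,.02110,.15103],[3.14078,.00653,3.01190])
def rep(n,q,z,cam):
    Q=np.array([wr(p,z,cam)[:2] for p in q]); k=len(q)//2; d=Q[k:].mean(0)-Q[:k].mean(0)
    print(n,Q.mean(0),np.arctan2(d[1],d[0]),np.hypot(*d))
a=lambda x,y:(x/1.25,y/1.25); b=lambda x,y:(x/2,y/2+40)
rep('oak',[a(402,132),a(402,325)],.036,c2)
rep('L front/..',[a(189,117),a(242,117),a(266,318),a(221,318)],.009,c2); rep('M',[a(284,117),a(336,117),a(346,318),a(299,318)],.009,c2)
rep('wal',[b(644,128),b(645,438)],.036,c4)
rep('Rt',[b(455,105),b(540,105),b(552,427),b(483,427)],.009,c4)
rep('blue slot',[b(17,103),b(107,415)],.030,c4)
E
python3 m2.py
```

```text
oak [0.5371 0.0849] -0.13243635871338802 0.1345597271772739
L front/.. [ 0.521  -0.0396] -0.13950941230043665 0.15187656021795998
M [0.5293 0.023 ] -0.14279707581409362 0.15196013902657526
wal [0.5277 0.0221] -0.1272961179376893 0.13412765241255864
Rt [ 0.5202 -0.0395] -0.14068171484455655 0.1512540373957856
blue slot [ 0.4873 -0.2178] -0.14938095072443025 0.13447894906609534
```

The walnut bar lies in the middle recess. It is slightly toward the front, with a thin gap visible all round. The right recess is at (455–552, 105–427), and the blue bar's slot runs from (17,103) to (107,415).

```bash
python3 -m handwheel '[[[0.07,-0.0044,-0.0239,0.008,-0.002],[0.07,-0.0044,-0.0239,0.008,-0.002],[0.07,-0.0044,-0.0239,0.008,-0.002],[0.07,-0.0044,-0.0239,0.008,-0.002],[0.07,-0.0044,-0.0239,0.008,-0.002],[0.07,-0.0044,-0.0239,0.008,-0.002],[0.07,-0.0044,-0.0239,0.008,-0.002],[0.07,-0.0044,-0.0239,0.008,-0.002],[0.07,-0.0044,-0.0239,0.008,-0.002],[0.07,-0.0044,-0.0239,0.008,-0.002],[0.07,0,0,0,0],[0.07,0,0,0,0]]]'; python3 - <<'E'
from h import *
save('wrist','w5'); im=np.load('pics/w5.npy')
cam=wristcam(); s=manip.state()
h=cv2.cvtColor(im,cv2.COLOR_RGB2HSV); m=((h[...,0]>98)&(h[...,0]<125)&(h[...,1]>110)&(h[...,2]>40)).astype(np.uint8)
m=cv2.morphologyEx(m,cv2.MORPH_CLOSE,np.ones((9,9)))
n,l,st,ce=cv2.connectedComponentsWithStats(m); 
i=[k for k in range(1,n) if st[k,4]>800]; print(st[i])
k=min(i,key=lambda k:abs(ce[k,0]-320)); pts=np.argwhere(l==k)[:,::-1].astype(np.float32)
box=cv2.boxPoints(cv2.minAreaRect(pts)); print(box)
W=np.array([wr(p,.03,cam)[:2] for p in box],np.float32); print(cv2.minAreaRect(W),s['tool_pos'],s['ee_rot'])
E
```

```text
clock: 14.85
tool_pos: [0.4871, -0.2187, 0.2261]
ee_rot: [3.141, -0.0, 2.99]
force: [0.2, 0.5, -0.8]
gripper_width: 0.0701
finger_force: 0.0
[[ 304  102   30  134 3736]]
[[304. 102.]
 [333. 102.]
 [333. 235.]
 [304. 235.]]
((0.48806214332580566, -0.22181089222431183), (0.03340940177440643, 0.14666634798049927), 81.29144287109375) [ 0.48725526 -0.2178081   0.22574982] [ 3.14108661e+00 -7.28501414e-04  2.99108880e+00]
```

```bash
python3 -m handwheel '[[[0.07,0.0008,-0.004,-0.03,0],[0.07,0,0,-0.036,0],[0.07,0,0,-0.036,0],[0.07,0,0,-0.036,0],[0.07,0,0,-0.036,0],[0.07,0,0,-0.028,0],[0.07,0,0,-0.015,0],[0.07,0,0,0,0],[0.03,0,0,0,0],[0.02,0,0,0,0],[0.02,0,0,0,0],[0.02,0,0,0,0],[0.02,0,0,0,0],[0.02,0,0,0,0],[0.02,0,0,0,0]]]' 40;python3 -m handwheel '[[[0.02,0,0,0.02,0],[0.02,0,0,0.035,0],[0.02,0,0,0.035,0],[0.02,0,0,0.035,0],[0.02,0,0,0.015,0],[0.02,0,0,0,0],[0.02,0,0,0,0]]]'
```

```text
clock: 16.15
tool_pos: [0.4892, -0.2221, 0.0111]
ee_rot: [-3.141, 0.003, 2.992]
force: [0.3, 2.0, 8.6]
gripper_width: 0.0314
finger_force: 40.7
clock: 16.73
tool_pos: [0.4886, -0.222, 0.1504]
ee_rot: [-3.141, 0.002, 2.992]
force: [-0.8, 0.5, -1.6]
gripper_width: 0.0314
finger_force: 40.0
```

```bash
python3 -m handwheel '[[[0.02,0.0044,0.0225,0,0.0025],[0.02,0.0044,0.0225,0,0.0025],[0.02,0.0044,0.0225,0,0.0025],[0.02,0.0044,0.0225,0,0.0025],[0.02,0.0044,0.0225,0,0.0025],[0.02,0.0044,0.0225,0,0.0025],[0.02,0.0044,0.0225,0,0.0025],[0.02,0.0044,0.0225,0,0.0025],[0.02,0,0,0,0],[0.02,0,0,0,0],[0.02,0,0,0,0]]]'; python3 -m handwheel '[[[0.02,0,0,-0.02,0],[0.02,0,0,-0.03,0],[0.02,0,0,-0.03,0],[0.02,0,0,-0.02,0],[0.02,0,0,-0.01,0],[0.02,0,0,-0.01,0],[0.02,0,0,0,0],[0.02,0,0,0,0],[0.02,0,0,0,0]]]'
```

```text
clock: 17.65
tool_pos: [0.523, -0.0421, 0.1482]
ee_rot: [-3.141, -0.002, 3.012]
force: [-1.3, -0.3, -0.4]
gripper_width: 0.031
finger_force: 40.0
clock: 18.4
tool_pos: [0.5242, -0.0422, 0.0306]
ee_rot: [-3.142, 0.002, 3.012]
force: [-0.3, -0.4, -0.7]
gripper_width: 0.0313
finger_force: 40.1
```

```bash
python3 -m handwheel '[[[0.02,0,0,-0.005,0],[0.02,0,0,-0.003,0],[0.02,0,0,-0.002,0],[0.02,0,0,0,0],[0.02,0,0,0,0]]]'; python3 -m handwheel '[[[0.02,0,0,-0.001,0],[0.02,0,0,-0.001,0],[0.02,0,0,-0.001,0],[0.02,0,0,0,0]]]'
```

```text
clock: 18.82
tool_pos: [0.5234, -0.0419, 0.0192]
ee_rot: [3.142, -0.0, 3.012]
force: [-0.4, -0.5, -1.3]
gripper_width: 0.0309
finger_force: 40.1
clock: 19.15
tool_pos: [0.5236, -0.0419, 0.017]
ee_rot: [3.142, 0.0, 3.012]
force: [-6.4, 1.3, 9.4]
gripper_width: 0.031
finger_force: 41.4
```

```bash
python3 -m handwheel '[[[0.034,0,0,0,0],[0.04,0,0,0,0],[0.046,0,0,0,0],[0.046,0,0,0,0],[0.046,0,0,0.01,0],[0.046,0,0,0.02,0],[0.046,0,0,0.03,0],[0.046,0,0,0.035,0],[0.046,0,0,0.035,0],[0.046,0,0.01,0.035,0],[0.046,0,0.01,0.015,0],[0.046,0,0,0,0],[0.046,0,0,0,0]]]'; python3 - <<'E'
from h import *
save('wrist','w6',(130,20,530,320),2); print(manip.state()['tool_pos'],manip.state()['ee_rot'])
E
```

```text
clock: 20.23
tool_pos: [0.5237, -0.0217, 0.1975]
ee_rot: [3.142, 0.002, 3.013]
force: [0.2, -0.7, -0.3]
gripper_width: 0.0456
finger_force: 0.0
[ 0.52325107 -0.0219058   0.19606071] [-3.14147672e+00 -1.80182077e-04  3.01229495e+00]
```

View pics/w6.png

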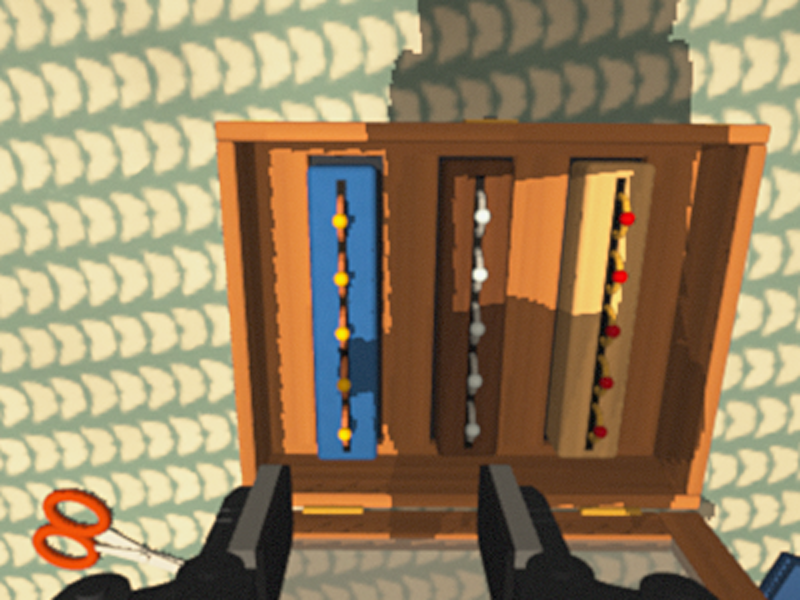

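All three bars lie in their recesses, with slot fronts in a row at y≈180 and gaps all round, and the lid is still open. Next I rise, cross over the lid with the fingers shut, and work out the arc for closing it.

```bash
python3 -m handwheel '[[[0.0,0,0,0.03,0],[0.0,0,0,0.035,0],[0.0,0,0,0.035,0],[0.0,0.0215,0.0103,0,0],[0.0,0.0215,0.0103,0,0],[0.0,0.0215,0.0103,0,0],[0.0,0.0215,0.0103,0,0],[0.0,0.0215,0.0103,0,0],[0.0,0.0215,0.0103,0,0],[0.0,0.0215,0.0103,0,0],[0.0,0.0215,0.0103,0,0],[0.0,0,0,0,0],[0.0,0,0,0,0]]]'; python3 - <<'E'
from h import *
ex=np.array([.9916,-.1296]); ey=np.array([.1296,.9916]); H=np.array([.6217,.0093])
r=.175; prev=None
for th in [1.75,1.57,1.4,1.25,1.1,.95,.8,.65,.5,.38,.28,.2,.14,.08,.04,0,-.02]:
    X=-r*np.cos(th)+.010*np.sin(th)+.011; Z=.056+r*np.sin(th)+.010*np.cos(th)
    p=np.r_[H+X*ex+.06*ey,Z]; print(th,p.round(4), None if prev is None else (p-prev).round(4)); prev=p
E
```

```text
clock: 21.37
tool_pos: [0.6958, 0.0604, 0.2935]
ee_rot: [-3.141, -0.004, 3.012]
force: [0.1, 0.3, -0.6]
gripper_width: 0.0003
finger_force: 0.0
1.75 [0.6811 0.0621 0.2264] None
1.57 [0.6502 0.0661 0.231 ] [-0.0309  0.004   0.0046]
1.4 [0.6207 0.0699 0.2302] [-0.0295  0.0039 -0.0009]
1.25 [0.5951 0.0733 0.2252] [-0.0256  0.0033 -0.0049]
1.1 [0.5705 0.0765 0.2165] [-0.0246  0.0032 -0.0087]
0.95 [0.5475 0.0795 0.2042] [-0.023   0.003  -0.0123]
0.8 [0.5266 0.0822 0.1885] [-0.0209  0.0027 -0.0157]
0.65 [0.5082 0.0846 0.1699] [-0.0184  0.0024 -0.0186]
0.5 [0.4929 0.0867 0.1487] [-0.0154  0.002  -0.0212]
0.38 [0.4829 0.088  0.1302] [-0.0099  0.0013 -0.0185]
0.28 [0.4764 0.0888 0.114 ] [-0.0066  0.0009 -0.0162]
0.2 [0.4723 0.0893 0.1006] [-0.0041  0.0005 -0.0134]
0.14 [0.4699 0.0896 0.0903] [-0.0023  0.0003 -0.0102]
0.08 [0.4682 0.0899 0.08  ] [-0.0017  0.0002 -0.0104]
0.04 [0.4674 0.09   0.073 ] [-0.0008  0.0001 -0.007 ]
0 [0.4669 0.0901 0.066 ] [-0.0005  0.0001 -0.007 ]
-0.02 [0.4667 0.0901 0.0625] [-0.0002  0.     -0.0035]
```

```bash
python3 -m handwheel '[[[0.0,0,0,-0.025,0],[0.0,0,0,-0.025,0],[0.0,0,0,-0.02,0],[0.0,0,0,0,0]]]'; python3 -m handwheel '[[[0.0,-0.011,0.0014,0,0],[0.0,-0.011,0.0014,0,0],[0.0,-0.011,0.0014,0.001,0],[0.0,-0.011,0.0014,0.002,0],[0.0,-0.011,0.0014,0.002,0],[0.0,-0.01,0.0013,0.001,0],[0.0,-0.01,0.0013,0,0]]]'
```

```text
clock: 21.7
tool_pos: [0.6935, 0.0597, 0.2208]
ee_rot: [-3.14, -0.007, 3.011]
force: [-0.3, 0.2, -0.8]
gripper_width: 0.0002
finger_force: 0.0
clock: 22.28
tool_pos: [0.6196, 0.0701, 0.2331]
ee_rot: [3.141, 0.001, 3.012]
force: [3.5, -1.2, -1.5]
gripper_width: -0.0001
finger_force: 1.4
```

```bash
python3 -m handwheel '[[[0.0,-0.0125,0.0017,-0.0035,0],[0.0,-0.0125,0.0017,-0.0035,0],[0.0,-0.0123,0.0016,-0.0044,0],[0.0,-0.0123,0.0016,-0.0044,0],[0.0,-0.0115,0.0015,-0.0062,0],[0.0,-0.0115,0.0015,-0.0062,0],[0.0,-0.0105,0.0014,-0.0079,0],[0.0,-0.0105,0.0014,-0.0079,0],[0.0,-0.0092,0.0012,-0.0093,0],[0.0,-0.0092,0.0012,-0.0093,0]]]'
```

```text
clock: 23.12
tool_pos: [0.5076, 0.0851, 0.1699]
ee_rot: [3.141, 0.001, 3.012]
force: [2.1, 0.2, 0.8]
gripper_width: -0.0
finger_force: 1.0
```

```bash
python3 -m handwheel '[[[0.0,-0.0077,0.001,-0.0106,0],[0.0,-0.0077,0.001,-0.0106,0],[0.0,-0.005,0.0007,-0.0093,0],[0.0,-0.005,0.0007,-0.0093,0],[0.0,-0.0033,0.0004,-0.0081,0],[0.0,-0.0033,0.0004,-0.0081,0],[0.0,-0.002,0.0003,-0.0067,0],[0.0,-0.002,0.0003,-0.0067,0]]]'; python3 -m handwheel '[[[0.0,-0.0012,0,-0.005,0],[0.0,-0.0012,0,-0.005,0],[0.0,-0.0008,0,-0.005,0],[0.0,-0.0008,0,-0.005,0],[0.0,0,0,-0.004,0],[0.0,0,0,-0.003,0],[0.0,0,0,-0.0035,0],[0.0,0,0,-0.0035,0],[0.0,0,0,0,0]]]'
```

```text
clock: 23.78
tool_pos: [0.4723, 0.0897, 0.0996]
ee_rot: [-3.142, -0.0, 3.012]
force: [-0.6, -0.2, 1.5]
gripper_width: 0.0001
finger_force: 0.7
clock: 24.53
tool_pos: [0.4686, 0.0897, 0.0661]
ee_rot: [-3.142, 0.0, 3.012]
force: [0.6, 0.2, -0.4]
gripper_width: -0.0003
finger_force: 0.0
```

```bash
python3 -m handwheel '[[[0.0,0,0,-0.001,0],[0.0,0,0,-0.001,0],[0.0,0,0,0,0]]]'; python3 -m handwheel '[[[0.0,0,0,-0.001,0],[0.0,0,0,-0.001,0],[0.0,0,0,0,0]]]'
```

```text
clock: 24.78
tool_pos: [0.4688, 0.0898, 0.0657]
ee_rot: [3.141, 0.001, 3.012]
force: [-9.0, -0.9, 17.9]
gripper_width: -0.0001
finger_force: 9.0
clock: 25.03
tool_pos: [0.4691, 0.0898, 0.0653]
ee_rot: [3.141, 0.001, 3.012]
force: [-19.4, -2.2, 39.0]
gripper_width: 0.0002
finger_force: 19.1
```

The fingers meet a stiff stop at 66 mm, so the lid is shut. I'll retreat upward and take a last look.

```bash
python3 -m handwheel '[[[0.0,0,0,0.005,0],[0.0,0,0,0.02,0],[0.0,-0.005,0,0.035,0],[0.0,-0.005,0,0.035,0],[0.0,-0.005,0,0.035,0],[0.0,-0.005,0,0.03,0],[0.0,0,0,0,0],[0.0,0,0,0,0]]]'; python3 - <<'E'
from h import *
save('scene','s1',(200,100,460,295),3)
E
```

```text
clock: 25.7
tool_pos: [0.449, 0.0898, 0.2238]
ee_rot: [3.141, 0.003, 3.012]
force: [0.3, 0.8, 0.2]
gripper_width: -0.0
finger_force: 0.0
```

View pics/s1.png

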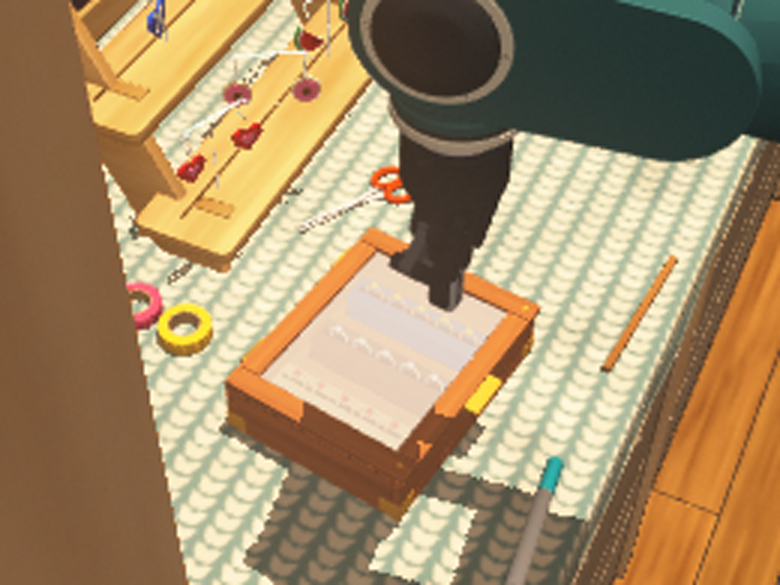

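The lid lies flat on the case around (380,360), with three neat ring rows visible under the glass. The tape and scissors have not moved, and the gripper is clear.

```bash
python3 -c "
from rig import manip
print(manip.close_job())"
```

```text
the job is handed in; nothing more can be done
None
```

The oak, walnut and blue bars are seated in the left, middle and right recesses, the glass lid is shut, and the job was handed in after about 26 s; the hand-in gave no verdict.

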